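Set the veneer strip gauge by four clicks and lock it

TASK

With your fingertips only, push the finned dial on the veneer strip gauge round clockwise (seen from above) by exactly four clicks, without overrunning into a fifth, and let it rest in that click. Then push the lock bolt beside it fully home towards the dial with a fingertip. Use no great force, and leave the tools and materials lying around where they are.

Things in the scene. Friction and masses are not known exactly. Their poses are not given: they have to be found in the camera images.
- dial (a joint): Turn of the gauge's click-stop dial about its vertical axis, rad: 0 at the start (resting in a click stop), positive clockwise from above, hard stops at -1.57 and 4.19. Click stops every 0.5236 (12 a turn); four clicks = 2.094. Needs up to 4 N at 38 mm radius; just past half way it snaps on into the next stop and stays there by itself.
- dial_center (a point): On the dial's axis, on the upper face of its steel disc (90 mm diameter, 6 mm thick). On the disc: black hub 28 mm diameter and four upright radial fins forming a cross, each 6 mm thick, 26 mm high, out to 45 mm radius; a fingertip goes down between two fins and pushes one on its flat side. Frame turns with the dial, z up; fins lie along +x, -x, +y, -y.
- dial_pointer (a point): Middle of the outer end of the fin with the small pointer nose (3 mm thick, reaching 54 mm radius; the other fins have none): 45 mm from the axis, 13 mm above the disc; turns with the dial. This fin lies along -x of dial_center. At the start it points at the longest of the 12 tick marks round the dial (one tick per click stop).
- lock_bolt (a joint): Travel of the lock bolt, m: 0 = fully out, 0.032 = fully home against its stop; starts between 0 and 0.008. About 1.5 N of sliding friction; no spring, it stays where it is left.
- lock_tab (a point): Top centre of the lock bolt's upright dark steel tab; moves with the bolt. Tab 34 mm wide (gauge x), 10 mm thick (gauge y), standing 26 mm above the bolt's flat slide, its top 63.5 mm above the underside of the gauge. Push the face away from the headstock, along gauge +y. Fully home, the tab's centre is 18 mm from the headstock.
- gauge: Strip gauge, screwed down: plywood board 160 (x) x 340 (y) x 18 mm, origin at the centre of its underside, z up, yaw up to 0.35 rad either way. In its frame: aluminium headstock 110 x 110 mm, top at z 48 mm, centred at x 0, y -40 mm, the dial on top, same axis; lock bolt on a track 40 mm wide, 28 mm high, y -165 to -95 mm.
- fence (a point): Middle of the fence's underside: wooden bar 140 (gauge x) x 16 (gauge y) x 18 mm with a small brass block on it, top 47 mm above the underside of the gauge. The dial drives it 2 mm a click along gauge +y, towards a fixed wooden rail 12 mm high at gauge y 100 mm.
- tape: Roll of tape lying flat, bystander: 110 mm diameter, 24 mm high, origin at the centre of its underside.
- knife: Craft knife, bystander: lying along its x, 145 mm long, 9 mm thick, origin under the handle's middle.
- rule: Steel rule, bystander: 30 mm (x) by 300 mm (y) by 4 mm, origin at the centre of its underside.
- glue: Standing glue bottle, bystander: 56 mm diameter, 130 mm high, origin at the centre of its underside.
- roller: Veneer roller with wooden handle, bystander: lying along its x, about 165 mm long, 36 mm high, origin under the front part of the handle.
- packet: Packet of veneer tiles, bystander: 42 x 26 x 15 mm, lying on the gauge board behind the rail, origin at the centre of its underside.
- weight: Small brass weight with a knob top, bystander: 34 mm diameter, 46 mm high, standing on the gauge board behind the rail, origin at the centre of its underside.

How it is judged:
On the way, in this order (a step that is already met when the one before it is completed fails the run):
1. the dial stands still in the fourth click stop clockwise from its start (value of joint dial between 1.92 and 2.27 rad and velocity of joint dial between -0.15 and 0.15 rad/s), for 0.3 s.
2. the lock bolt is pushed fully home (value of joint lock_bolt above 0.028 m), for 0.2 s.
At the end, for the whole second after the job is handed in: The dial rests in the fourth click stop clockwise from its start (joint 2.094 rad, within 0.17) and the lock bolt is home (0.028 m or more of its 0.032 m) (value of joint dial between 1.92 and 2.27 rad and value of joint lock_bolt above 0.028 m); the robot touches nothing.
It fails at once if the dial is turned past the fourth click towards a fifth (value of joint dial above 2.45 rad).
It fails at once if the dial or the lock bolt is forced (over 40 N) (contact force between the fingers and gauge above 40 N).
It fails at once if a loose tool or material (tape, knife, rule, glue, roller, packet, weight) is shifted or lifted more than 20 mm (distance of any of tape, knife, rule, glue, roller, packet, weight from where it was at the start of the episode above 0.02 m).
It also fails if it takes over 54 s, if anything falls off the work surface, if the arm or the gripper's body presses on something with over 40 N, if the wrist force passes 120 N, or if a joint passes its speed limit or range.

ROBOT

A 6-joint arm with a two-finger parallel gripper is mounted at the origin on the work surface. World frame = base frame: x ahead of the robot, y to its left, z up, the work surface at z = 0. Lengths are in m, angles in rad, forces in N, time in s.
With the tool pointing down it reaches from about 0.35 to 0.85 m from the base axis. Payload 8.1 kg.
Tool frame: the origin (TCP) lies on the centre line of the jaws, within the pads' length; the fingertips stand 14 mm ahead of it and the grasp point (between the pads) lies 5 mm behind it; z points along the fingers, x is the direction in which the jaws open and shut, and the axes are right-handed (so a half turn about z gives the same grasp; the last joint's range is limited). The gripper opens to 93 mm and grips with 3 to 60 N. Pads are 15 mm wide; open, the fingers measure 128 mm over their backs; the gripper's body (75 mm by 188 mm) begins 65 mm behind the grasp point.
Start: joints at [-0.085, 0.13, 1.488, -0, 1.523, -0.085], TCP at [0.6, 0, 0.233] pointing down, gripper open.
Joint ranges: [-2.96, 2.96], [-0.89, 2.26], [0.02, 2.5], [-1.34, 4.48], [0, 2.73], [-2.66, 2.66]. Speed limits (rad/s): [2.39, 2.39, 2.79, 3.14, 3.14, 3.14].

INTERFACE

Orientations are given as a unit quaternion [x, y, z, w].
In Python, from bench import arm gives the robot as it stands.
- The arm moves only by the tool drive_tool, never from a script. Its argument "plan" is a list of rows, each a list of 7 numbers: the shift along the tool's x, y, z in cm, then the turn, a rotation vector about the tool's x, y, z in degrees, then the opening in per cent of the stroke, from 0 (shut) to 100 (fully open). A call has 1 to 12 rows; each row shifts and turns the commanded pose from where the row before left it, along the tool's axes as they then stand; what a row does not reach is not made up. A row lasts 1/8 s, in which the tool goes at most 62.5 mm and 10.7 degrees, less where a joint would pass 70% of its speed; a pose out of reach is approached as far as the arm can. A call is refused whole if a number of a shift passes 6.25 or a number of a turn 10.7, either way. A call with a gripper value outside its range is refused whole. The fingers move at their own pace and stop on an object; "force" is the grip in N (left out, the last holds). Time passes only in rows, so rows that do not move let the fingers close. It gives the time, the measured TCP pose, the force and the opening at its end, in the units of the state.
- arm.observe(): the state, without advancing time (a new reading comes with each control period).
- arm.camera(name): name is "scene" or "side" or "wrist"; returns a dict with "color" (480x640x3 uint8, red, green, blue), "K" (3x3 intrinsics, pixels), "position" and "orientation" of the camera in the world; the wrist camera has in their place "mount" (4x4, takes a point from camera to tool coordinates, whose origin is the TCP and whose axes are the tool frame's). Camera axes: x right, y up, looking along -z (the intrinsics and any distortion apply to the point x, -y, -z); pixel columns grow to the right and rows downward; lengths in m; the calibration is good to about 2 mm. A picture is of the moment at which its call begins: read the wrist's pose just before it. There is no depth.
- arm.close_job(): hands the job in, once; it reports no verdict.
Trained networks look in a picture, given as the dict that the camera call returned (one of the last four; its "shot" number tells which), for a name from the list of things; names that differ only in an ending like _2 or _b are one class to them, and where a whole thing is asked for, a point or a joint stands for the part that bears it (a point fixed in the world has none). Each returns a list of dicts, best first, with "conf" (0 to 1); they miss things now and then, are a little off and sometimes report something else, mostly with a low value. They report only what shows in the picture. A call takes as long as a camera call.
- arm.regions_of(picture, query): "region" (480x640 bool, what is visible of it) and "rect" ([centre column, centre row, width, height] in pixels, round what is visible of it).
- arm.place_of(picture, query): "xy" ([column, row] in pixels: a listed point, or the origin of a listed thing).
The state is a dict: "time_s": time; "joint_pos": joint angles; "qd": joint speeds; "tau": joint torques, N m; "eef_pos": TCP position; "tcp_rot": TCP orientation; "wrist_force": force on the tool from outside, world axes, zero at the start; "ft_torque": the same for the moment, N m; "opening": finger opening in m.
Only numpy, scipy, OpenCV 4.12 (cv2) and the standard library are available. Lean on these libraries where they do the work, as an engineer would, in place of code of your own. Each camera call takes 0.05 s, during which the arm holds its last target.

## Working session

There is one attempt and no reset: what is moved stays moved. The work goes in short steps, Python scripts to look and compute and a tool call to move; the robot and the scene stay as the last step left them, time stands still between calls to the robot, and variables do not carry over. Pictures are saved under pics/ and viewed, and the job is handed in when it is done.

Besides the shell and the picture viewer there is one more tool, called after "Call:" in YAML: its name, and indented under it one key for each argument. drive_tool: Moves the arm, as the interface text tells. Its arguments: {"type":"object","properties":{"plan":{"type":"array","items":{"type":"array","items":{"type":"number"}}},"force":{"type":"number"}},"required":["plan"]}

```bash
mkdir -p pics; ls; python3 - <<'E'
from bench import arm
import cv2,pickle
s=arm.observe();print({k:s[k] for k in('time_s','eef_pos','tcp_rot','opening','wrist_force')})
P={}
for n in('scene','side','wrist'):
    p=arm.camera(n);P[n]=p
    cv2.imwrite(f'pics/{n}0.png',p['color'][:,:,::-1])
    print(n,p['K'].tolist() if hasattr(p['K'],'tolist') else p['K'],p.get('position'),p.get('orientation'),p.get('mount'),[k for k in p])
    for q in('dial_center','dial_pointer','lock_tab','fence','gauge','glue','tape','roller','weight','packet'):
        r=arm.place_of(p,q);print(q,[(x['xy'],round(x['conf'],2)) for x in r[:2]])
pickle.dump(P,open('p0.pkl','wb'))
E
```

```text
pics
{'time_s': 0.0, 'eef_pos': array([5.99458286e-01, 6.94583159e-05, 2.31604681e-01]), 'tcp_rot': array([ 9.99999583e-01,  4.24756775e-06, -9.10436538e-04, -6.92089367e-05]), 'opening': 0.09270671708263341, 'wrist_force': array([-0.3555817 ,  0.10902242, -0.0477936 ])}
scene [[621.2556302881188, 0.0, 321.605499830518], [0.0, 621.2556302881188, 251.7445052110618], [0.0, 0.0, 1.0]] [1.58201835 0.40670979 1.20070602] [0.21050492 0.31219118 0.76674314 0.51993202] None ['color', 'K', 'position', 'orientation', 'shot']
dial_center [([333.1, 239.8], 0.69)]
dial_pointer [([343.2, 230.1], 0.89), ([300.4, 328.4], 0.3)]
lock_tab [([301.8, 223.7], 0.5)]
fence [([359.0, 265.0], 0.66), ([233.6, 201.7], 0.66)]
gauge [([343.3, 266.4], 0.63)]
glue [([466.8, 325.0], 0.92)]
tape [([193.1, 249.0], 0.92)]
roller [([492.0, 264.7], 0.61)]
weight [([386.6, 286.3], 0.67), ([358.0, 264.8], 0.33)]
packet [([397.2, 270.5], 0.68)]
side [[438.17931534853193, 0.0, 317.23654504647254], [0.0, 438.17931534853193, 240.1790913845349], [0.0, 0.0, 1.0]] [0.07917738 0.6416639  0.61728956] [-0.1587758   0.45083592  0.833
[... 479 characters left out ...]
41.9874786168052, 0.0, 319.3508879845129], [0.0, 341.9874786168052, 239.19182334532437], [0.0, 0.0, 1.0]] None None [[ 9.99999611e-01  7.33920264e-04 -4.88530521e-04 -9.08306030e-04]
 [ 5.73988645e-04 -9.62548323e-01 -2.71109566e-01 -7.69749189e-02]
 [-6.69207038e-04  2.71109180e-01 -9.62548370e-01 -1.52225468e-01]
 [ 0.00000000e+00  0.00000000e+00  0.00000000e+00  1.00000000e+00]] ['color', 'K', 'mount', 'shot']
dial_center [([222.4, 219.1], 0.73)]
dial_pointer [([243.2, 126.7], 0.7), ([169.5, 208.4], 0.68)]
lock_tab []
fence [([243.6, 129.9], 0.72), ([178.6, 446.9], 0.62)]
gauge [([240.4, 174.2], 0.96)]
glue []
tape []
roller []
weight [([289.6, 38.8], 0.58)]
packet [([223.0, 20.9], 0.61)]
```

```bash
cat > h.py <<'E'
import numpy as np,cv2
from scipy.spatial.transform import Rotation as R
def pose(p,s=None):
    if p.get('position') is not None: return np.array(p['position']),R.from_quat(p['orientation']).as_matrix()
    M=np.array(p['mount']);Rt=R.from_quat(s['tcp_rot']).as_matrix()
    return Rt@M[:3,3]+s['eef_pos'],Rt@M[:3,:3]
def ray(p,xy,s=None):
    o,Rm=pose(p,s);K=p['K'];d=Rm@np.array([(xy[0]-K[0,2])/K[0,0],-(xy[1]-K[1,2])/K[1,1],-1]);return o,d/np.linalg.norm(d)
def proj(p,X,s=None):
    o,Rm=pose(p,s);c=(np.atleast_2d(X)-o)@Rm;K=p['K'];return np.c_[K[0,2]+K[0,0]*c[:,0]/-c[:,2],K[1,2]+K[1,1]*c[:,1]/c[:,2]]
def atz(p,xy,z,s=None):
    o,d=ray(p,xy,s);return o+d*(z-o[2])/d[2]
E
python3 - <<'E'
import cv2
for n,(a,b,c,d) in dict(scene=(200,150,240,180),side=(220,180,200,150),wrist=(0,0,640,480)).items():
    i=cv2.imread(f'pics/{n}0.png')
    if n!='wrist':i=cv2.resize(i[b:b+d,a:a+c],(800,600),interpolation=cv2.INTER_CUBIC);cv2.imwrite(f'pics/{n}0c.png',i)
import pickle
from h import *
import numpy as np
P=pickle.load(open('p0.pkl','rb'))
s=dict(eef_pos=np.array([.59946,0,.2316]),tcp_rot=[1,0,-.00091,0])
for n,q,z in [('scene',(333.1,239.8),.048+.006),('side',(342,263.5),.054),('wrist',(222.4,219.1),.054),('scene',(343.2,230.1),.067),('side',(356.2,270.2),.067),('wrist',(169.5,208.4),.067),('wrist',(243.2,126.7),.067),('scene',(301.8,223.7),.0635),('side',(376.9,244.2),.0635),('scene',(343.3,266.4),0),('side',(329.6,289.7),0),('wrist',(240.4,174.2),0)]:
    print(n,q,atz(P[n],q,z,s).round(4))
E
```

```text
scene (333.1, 239.8) [0.494  0.0026 0.054 ]
side (342, 263.5) [ 0.5125 -0.0036  0.054 ]
wrist (222.4, 219.1) [0.5028 0.0047 0.054 ]
scene (343.2, 230.1) [0.4625 0.0189 0.067 ]
side (356.2, 270.2) [0.4651 0.0134 0.067 ]
wrist (169.5, 208.4) [0.4577 0.0178 0.067 ]
wrist (243.2, 126.7) [0.5314 0.0907 0.067 ]
scene (301.8, 223.7) [ 0.4767 -0.0937  0.0635]
side (376.9, 244.2) [ 0.4834 -0.1015  0.0635]
scene (343.3, 266.4) [0.5259 0.0444 0.    ]
side (329.6, 289.7) [0.5203 0.0317 0.    ]
wrist (240.4, 174.2) [0.511  0.0436 0.    ]
```

View pics/scene0c.png

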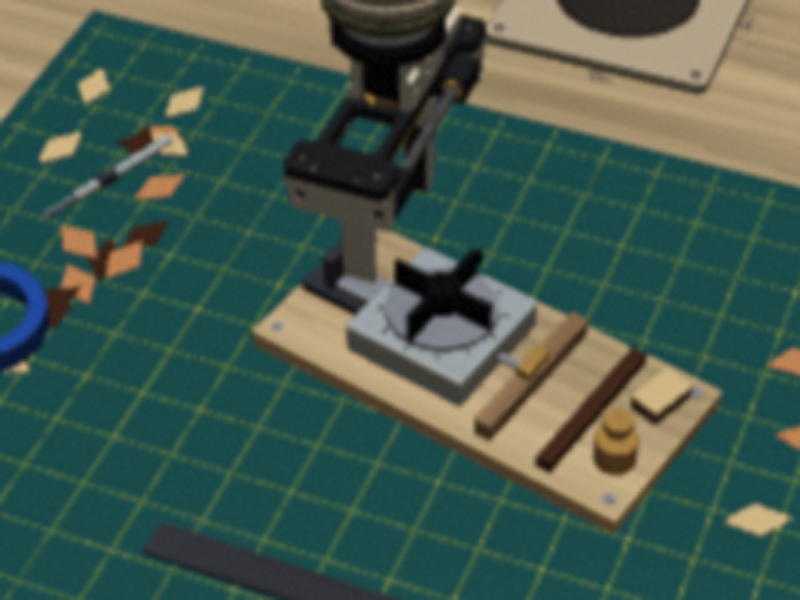

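View pics/side0c.png

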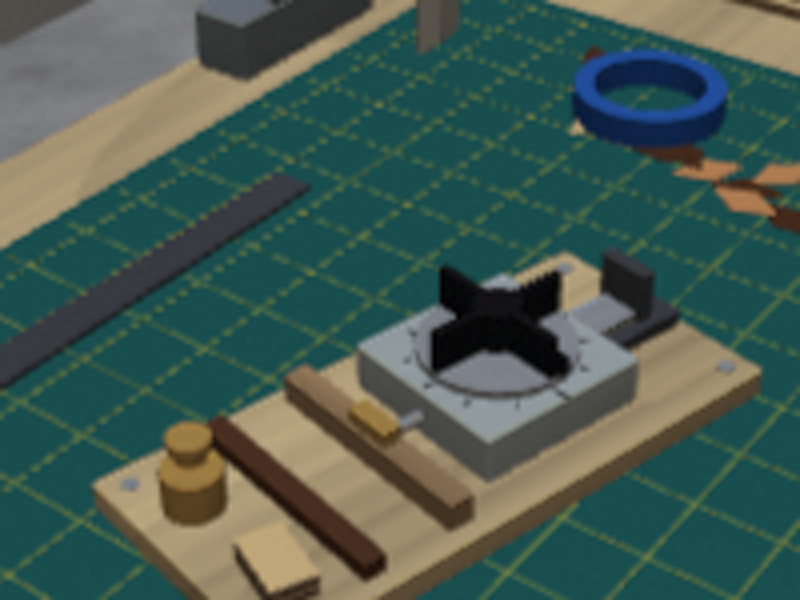

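View pics/wrist0.png

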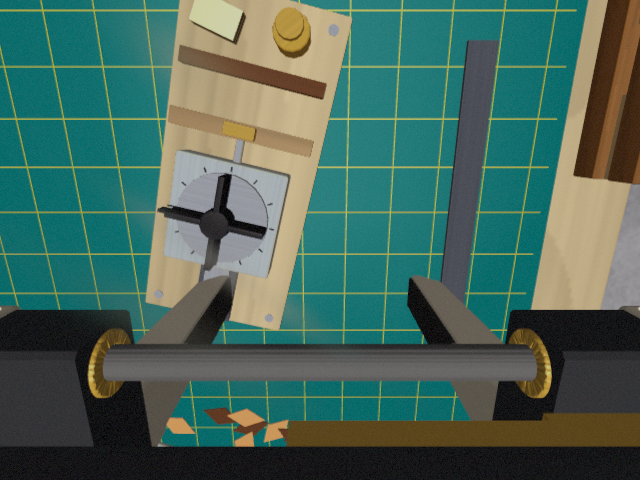

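View pics/scene0.png

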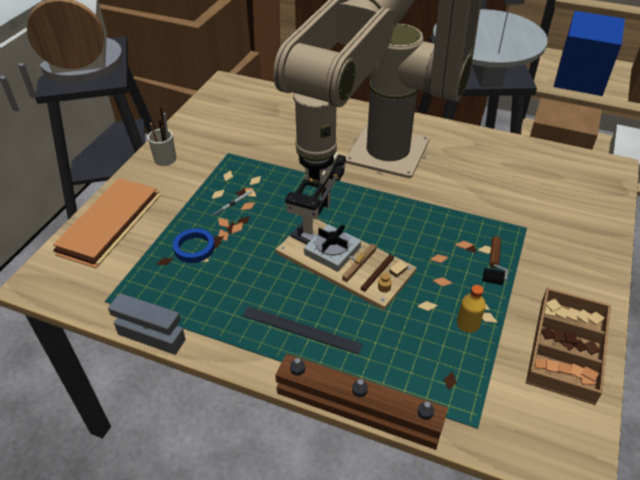

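The pictures show the gauge at a yaw of about -13°. The pointer fin is on the left at wrist (160,209), the dial hub at wrist (216,222), and the tab is on the robot's right side under the fingers. Next I'll fit the gauge pose from corners.

```bash
python3 - <<'E'
import pickle
from h import *
from scipy.optimize import least_squares
P=pickle.load(open('p0.pkl','rb'))
s=dict(eef_pos=np.array([.59946,0,.2316]),tcp_rot=[1,0,-.00091,0])
b=.018;t=.048
sc=lambda u,v:(200+.3*u,150+.3*v)
sd=lambda u,v:(220+.25*u,180+.25*v)
O=[('wrist',(351,17),(.08,.17,b)),('wrist',(147,302),(-.08,-.17,b)),('wrist',(278,329),(.08,-.17,b)),
('wrist',(178,150),(-.055,.015,t)),('wrist',(289,175),(.055,.015,t)),('wrist',(270,277),(.055,-.095,t)),
('scene',sc(253,330),(.08,-.17,b)),('scene',sc(615,522),(.08,.17,b)),('scene',sc(720,393),(-.08,.17,b)),
('scene',sc(460,388),(.055,.015,t)),('scene',sc(348,335),(.055,-.095,t)),('scene',sc(535,312),(-.055,.015,t)),
('side',sd(760,372),(-.08,-.17,b)),('side',sd(95,490),(.08,.17,b)),('side',sd(488,445),(-.055,.015,t)),('side',sd(636,365),(-.055,-.095,t)),('side',sd(360,348),(.055,.015,t))]
def W(q,X):
    c,d=np.cos(q[2]),np.sin(q[2]);return np.array([q[0]+c*X[0]-d*X[1],q[1]+d*X[0]+c*X[1],X[2]])
def f(q,O):return np.concatenate([proj(P[n],W(q,X),s)[0]-px for n,px,X in O])
for sel in (None,'wrist','scene','side'):
    o=[x for x in O if sel in(None,x[0])]
    r=least_squares(f,[.52,.04,-.23],args=(o,),loss='soft_l1');q=r.x
    print(sel,q.round(4),f(q,o).reshape(-1,2).round(1).tolist())
    print(' dial',W(q,(0,-.04,.054)).round(4),'tabhome',W(q,(0,-.113,0)).round(4))
    for y in (-.145,-.137):print(y,proj(P['side'],W(q,(0,y,.0635)),s).round(1),proj(P['scene'],W(q,(0,y,.0635)),s).round(1))
E
```

```text
None [ 0.5126  0.044  -0.2307] [[1.2, -0.6], [-0.2, 0.5], [2.5, 1.3], [-1.7, -0.7], [0.6, 1.0], [-1.8, 1.8], [-0.6, 0.7], [0.5, -0.2], [0.8, -0.8], [0.4, -1.0], [-1.1, -2.8], [1.1, -3.2], [-0.1, 0.4], [-2.0, 0.2], [-0.7, 0.8], [0.3, -0.5], [-2.5, 0.5]]
 dial [0.5035 0.0051 0.054 ] tabhome [ 0.4868 -0.066   0.    ]
-0.145 [[377.4 245.6]] [[300.2 224. ]]
-0.137 [[374.9 246.9]] [[302.6 225.2]]
wrist [ 0.5125  0.0444 -0.2287] [[0.8, -1.4], [-0.1, 0.4], [2.7, 0.9], [-2.0, -1.1], [0.4, 0.5], [-1.7, 1.4]]
 dial [0.5034 0.0055 0.054 ] tabhome [ 0.4868 -0.0656  0.    ]
-0.145 [[377.3 245.7]] [[300.3 224.1]]
-0.137 [[374.8 247. ]] [[302.7 225.3]]
scene [ 0.5155  0.0446 -0.2356] [[-0.8, 1.2], [0.1, 0.9], [0.7, 0.2], [0.0, -0.2], [-1.3, -2.1], [1.0, -2.4]]
 dial [0.5062 0.0057 0.054 ] tabhome [ 0.4892 -0.0653  0.    ]
-0.145 [[376.4 245.4]] [[300.1 224.6]]
-0.137 [[373.9 246.7]] [[302.5 225.8]]
side [ 0.5119  0.0416 -0.2288] [[0.6, -0.1], [-0.9, -0.2], [0.3, 0.3], [1.1, -1.0], [-1.6, 0.1]]
 dial [0.5029 0.0027 0.054 ] tabhome [ 0.4863 -0.0684  0.    ]
-0.145 [[378.1 245.2]] [[299.4 223.7]]
-0.137 [[375.6 246.5]] [[301.9 224.9]]
```

Call:
drive_tool:
  plan:
    - [-2.6,-1.1,0,0,0,0,0]
    - [-2.6,-1.1,0,0,0,0,0]
    - [-2.6,-1.1,0,0,0,0,0]
    - [-2.7,-1.1,0,0,0,0,0]
    - [0,0,1.5,0,0,-9.6,0]
    - [0,0,1.5,0,0,-9.6,0]
    - [0,0,1.0,0,0,-9.6,0]
    - [0,0,1.0,0,0,-9.6,0]
    - [0,0,1.0,0,0,-9.6,0]
    - [0,0,1.0,0,0,-9.6,0]
    - [0,0,0,0,0,-9.6,0]
    - [0,0,0,0,0,-9.6,0]
  force: 20

```text
time_s: 3.15
eef_pos: [0.4949, 0.044, 0.1625]
tcp_rot: [0.782, 0.623, -0.0, -0.0]
wrist_force: [0.2, -0.9, 0.5]
opening: 0.0004
```

Call:
drive_tool:
  plan:
    - [0,0,0,0,0,0,0]
    - [0,0,0,0,0,0,0]
    - [0,0,0,0,0,0,0]

```text
time_s: 3.52
eef_pos: [0.495, 0.044, 0.1627]
tcp_rot: [0.784, 0.62, 0.0, 0.0]
wrist_force: [-0.7, -0.5, -0.7]
opening: 0.0005
```

```bash
cat >> h.py <<'E'
D=np.array([.5035,.0051,.054]);YAW=-.2307
def rel(s):
    "finger in gauge-aligned dial coordinates"
    d=s['eef_pos'][:2]-D[:2];c,q=np.cos(-YAW),np.sin(-YAW);x=R.from_quat(s['tcp_rot']).as_matrix()[:,0]
    return (np.array([c*d[0]-q*d[1],q*d[0]+c*d[1]])*1000).round(1),'yaw',np.degrees(np.arctan2(x[1],x[0])).round(1),'tipz',(s['eef_pos'][2]-.014).round(4)
def look(arm,tag):
    s=arm.observe();print(s['time_s'],s['eef_pos'].round(4),rel(s),'F',s['wrist_force'].round(1),'op',round(s['opening'],4))
    for n in('wrist','scene','side'):
        p=arm.camera(n);i=p['color'][:,:,::-1]
        if n!='wrist':
            u=proj(p,[[.5,-.03,.05]])[0].astype(int);i=cv2.resize(i[u[1]-70:u[1]+70,u[0]-90:u[0]+90],(720,560),interpolation=cv2.INTER_CUBIC)
        cv2.imwrite(f'pics/{n}{tag}.png',i)
E
python3 -c "
from bench import arm
from h import *
look(arm,1)"
```

```text
3.525 [0.495  0.044  0.1627] (array([-17.1,  35.9]), 'yaw', np.float64(76.7), 'tipz', np.float64(0.1487)) F [-0.7 -0.5 -0.7] op 0.0005
```

View pics/wrist1.png

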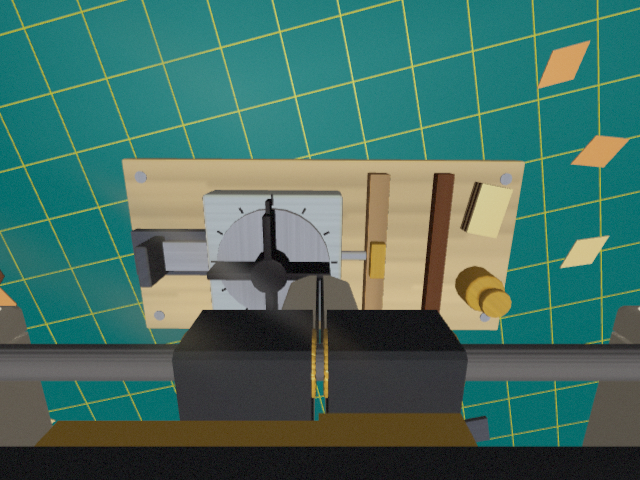

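View pics/side1.png

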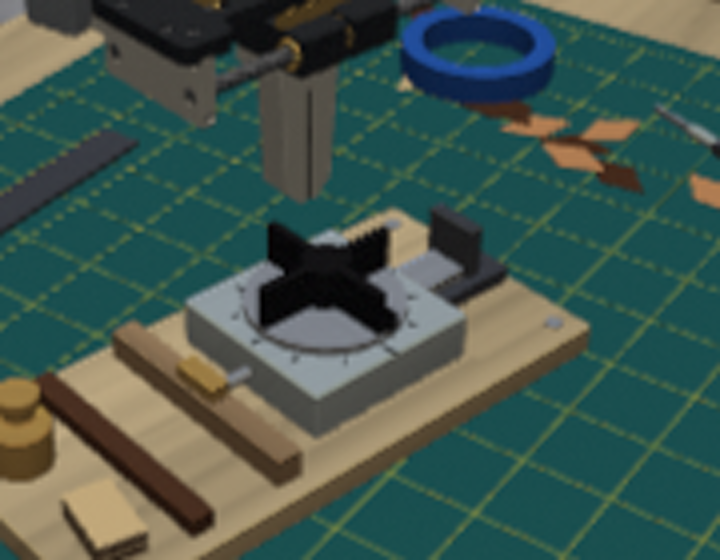

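Call:
drive_tool:
  plan:
    - [0,-0.1,2,0,0,0,0]
    - [0,0,2,0,0,0,0]
    - [0,0,2,0,0,0,0]
    - [0,0,1,0,0,0,0]
    - [0,0,1,0,0,0,0]
    - [0,0,0.6,0,0,0,0]
    - [0,0,0,0,0,0,0]

```text
time_s: 4.55
eef_pos: [0.4939, 0.0442, 0.0765]
tcp_rot: [0.784, 0.621, -0.0, -0.0]
wrist_force: [1.1, 0.4, -0.4]
opening: 0.0001
```

```bash
python3 -c "
from bench import arm
from h import *
look(arm,2)"
```

```text
4.55 [0.4939 0.0442 0.0765] (array([-18.3,  35.9]), 'yaw', np.float64(76.8), 'tipz', np.float64(0.0625)) F [ 1.1  0.4 -0.4] op 0.0001
```

View pics/side2.png

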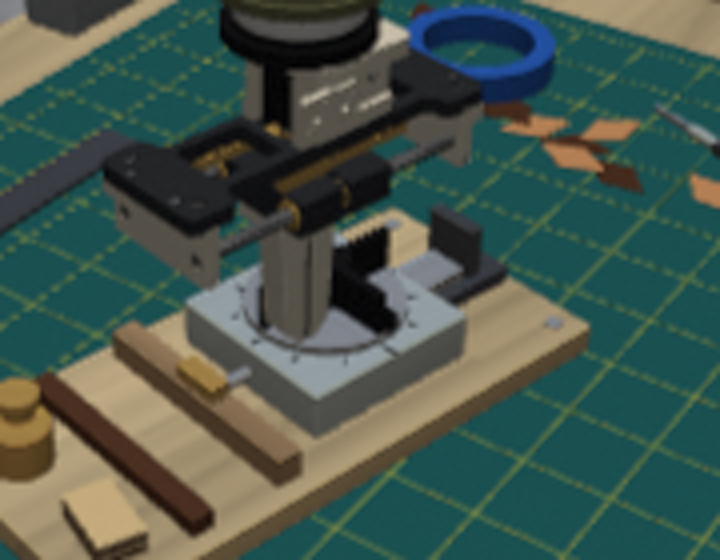

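View pics/wrist2.png

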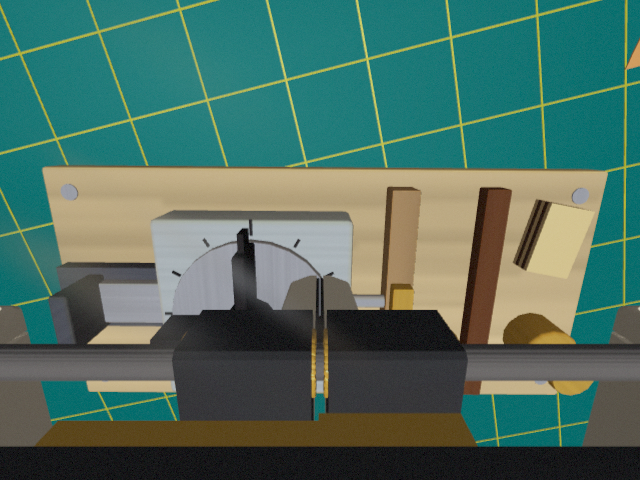

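Call:
drive_tool:
  plan:
    - [0,0.4,0,0,0,0,0]
    - [0,0.38,0,0,0,0,0]
    - [0.09,0.38,0,0,0,6,0]
    - [0.09,0.38,0,0,0,6,0]
    - [0.09,0.38,0,0,0,6,0]
    - [0.09,0.38,0,0,0,6,0]
    - [0.09,0.38,0,0,0,6,0]
    - [0.09,0.38,0,0,0,6,0]
    - [0.09,0.38,0,0,0,6,0]
    - [0,0,0,0,0,0,0]

```text
time_s: 5.95
eef_pos: [0.5274, 0.0345, 0.0767]
tcp_rot: [0.954, 0.299, 0.0, -0.0]
wrist_force: [-0.8, 2.4, 1.1]
opening: 0.0005
```

```bash
python3 -c "
from bench import arm
from h import *
look(arm,3)"
```

```text
5.95 [0.5274 0.0345 0.0767] (array([16.6, 34.1]), 'yaw', np.float64(34.8), 'tipz', np.float64(0.0627)) F [-0.8  2.4  1.1] op 0.0005
```

View pics/side3.png

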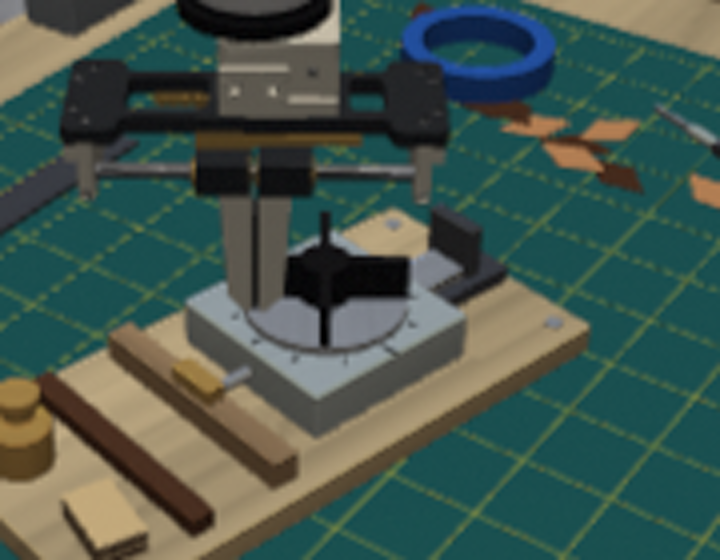

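View pics/wrist3.png

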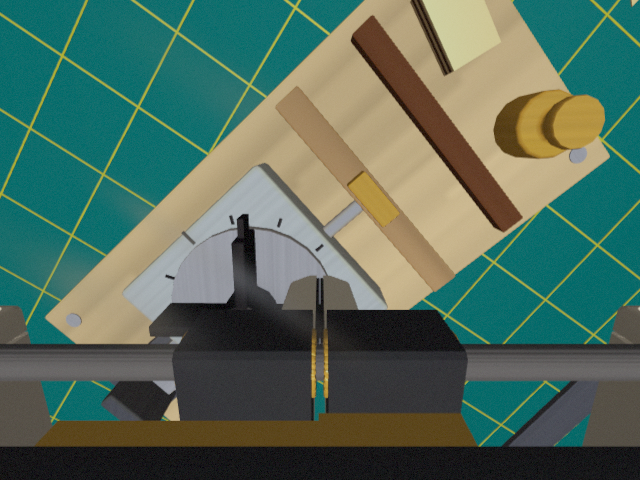

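View pics/scene3.png

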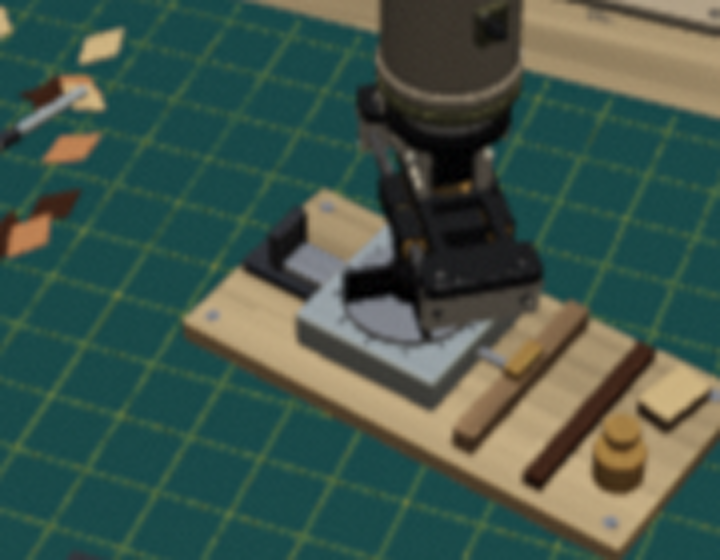

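Call:
drive_tool:
  plan:
    - [0.09,0.38,0,0,0,6,0]
    - [0.09,0.38,0,0,0,6,0]
    - [0.09,0.38,0,0,0,6,0]
    - [0.09,0.38,0,0,0,6,0]
    - [0.09,0.38,0,0,0,6,0]
    - [0.09,0.38,0,0,0,6,0]
    - [0.09,0.38,0,0,0,6,0]
    - [0,0,0,0,0,0,0]

```text
time_s: 7.1
eef_pos: [0.5405, 0.0107, 0.0766]
tcp_rot: [0.998, -0.062, 0.0, 0.0]
wrist_force: [-0.3, 0.8, 0.1]
opening: 0.0006
```

```bash
python3 -c "
from bench import arm
from h import *
look(arm,4)"
```

```text
7.1 [0.5405 0.0107 0.0766] (array([34.8, 13.9]), 'yaw', np.float64(-7.1), 'tipz', np.float64(0.0626)) F [-0.3  0.8  0.1] op 0.0006
```

View pics/side4.png

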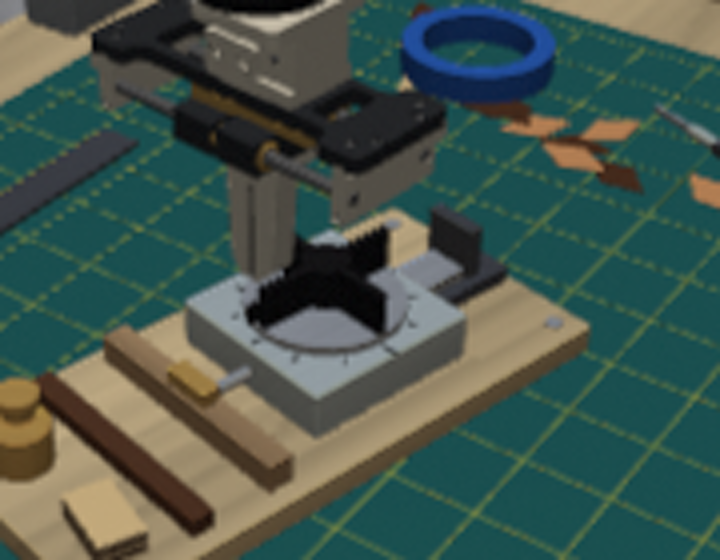

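View pics/wrist4.png

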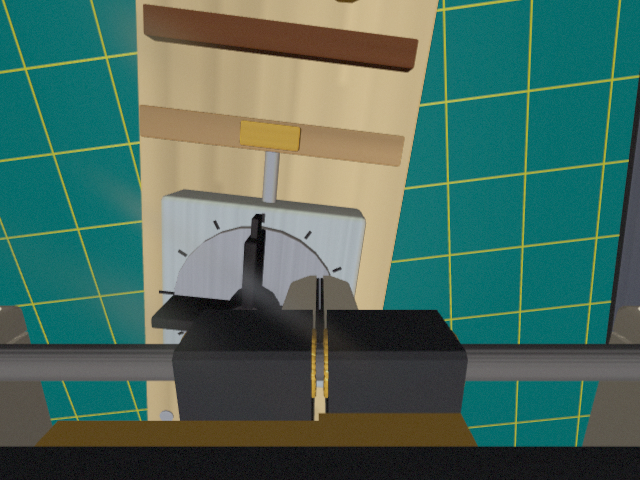

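Call:
drive_tool:
  plan:
    - [0.09,0.38,0,0,0,6,0]
    - [0.09,0.38,0,0,0,6,0]
    - [0.09,0.38,0,0,0,6,0]
    - [0.05,0.19,0,0,0,3,0]
    - [0.05,0.19,0,0,0,3,0]
    - [0,0,0,0,0,0,0]
    - [0,0,0,0,0,0,0]

```text
time_s: 8.12
eef_pos: [0.5396, -0.0043, 0.0766]
tcp_rot: [0.963, -0.268, -0.0, 0.0]
wrist_force: [0.2, -0.3, 0.1]
opening: 0.0006
```

```bash
python3 -c "
from bench import arm
from h import *
look(arm,5)"
```

```text
8.125 [ 0.5396 -0.0043  0.0766] (array([37.3, -0.9]), 'yaw', np.float64(-31.1), 'tipz', np.float64(0.0626)) F [ 0.2 -0.3  0.1] op 0.0006
```

View pics/side5.png

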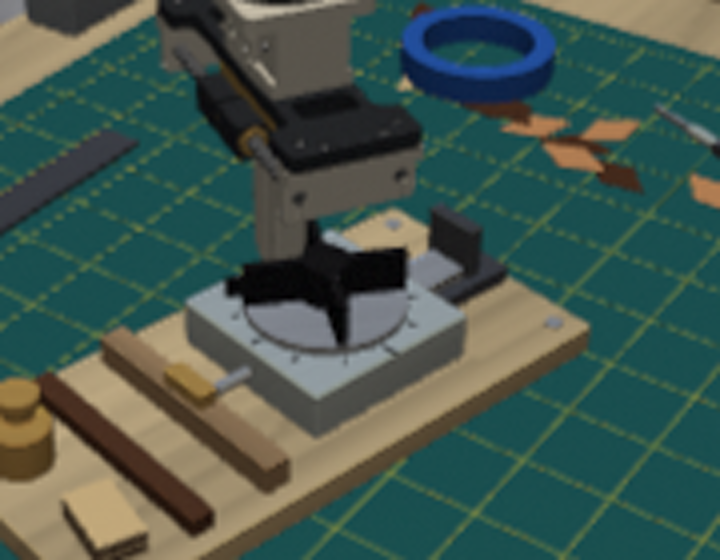

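View pics/wrist5.png

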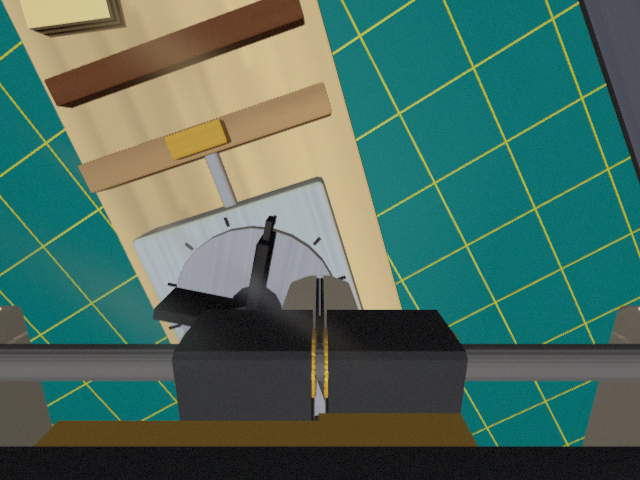

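Call:
drive_tool:
  plan:
    - [0,-0.4,0,0,0,0,0]
    - [0,0,-1,0,0,0,0]
    - [0,0,-3,0,0,0,0]
    - [0,0,-4,0,0,0,0]
    - [0,0,-2,0,0,-9,0]
    - [0,0,0,0,0,-9,0]
    - [0,0,0,0,0,0,0]

```text
time_s: 9.15
eef_pos: [0.5421, -0.0009, 0.1777]
tcp_rot: [0.993, -0.115, 0.001, -0.0]
wrist_force: [0.4, 0.4, -0.2]
opening: 0.0007
```

```bash
python3 - <<'E'
from bench import arm
from h import *
look(arm,6)
s=arm.observe()
for n in('wrist','side','scene'):
    p=arm.camera(n)
    def P(x,y,z):
        c,q=np.cos(YAW),np.sin(YAW);return proj(p,[[D[0]+c*x-q*y,D[1]+q*x+c*y,z]],s)[0].round(1)
    print(n,'expect ptr tip clicks 3,4,5',[P(-.045*np.cos(np.radians(30*k)),.045*np.sin(np.radians(30*k)),.067).tolist() for k in(3,4,5)],[(x['xy'],x['conf']) for x in arm.place_of(p,'dial_pointer')[:2]])
    r=arm.place_of(p,'lock_tab');print([(x['xy'],round(x['conf'],2),atz(p,x['xy'],.0635,s).round(4)) for x in r[:2]])
    print('tab out/.008',P(0,-.105,.0635),P(0,-.097,.0635))
E
```

```text
9.15 [ 0.5421 -0.0009  0.1777] (array([39.,  3.]), 'yaw', np.float64(-13.2), 'tipz', np.float64(0.1637)) F [ 0.4  0.4 -0.2] op 0.0007
wrist expect ptr tip clicks 3,4,5 [[270.5, 190.1], [300.1, 197.9], [321.5, 218.8]] [([298.6, 195.3], 0.88)]
[([298.7, 196.7], 0.55, array([0.5332, 0.0385, 0.0635]))]
tab out/.008 [278.1 357.9] [277.8 350. ]
side expect ptr tip clicks 3,4,5 [[327.3, 270.2], [322.6, 264.3], [323.5, 258.0]] [([325.1, 263.7], 0.6)]
[([376.9, 242.4], 0.85, array([ 0.4872, -0.108 ,  0.0635]))]
tab out/.008 [377.4 245.6] [374.9 246.9]
scene expect ptr tip clicks 3,4,5 [[347.2, 245.9], [340.4, 250.1], [331.4, 251.2]] [([338.6, 250.0], 0.79)]
[([236.0, 202.7], 0.29, array([ 0.4658, -0.2963,  0.0635]))]
tab out/.008 [300.2 224. ] [302.6 225.2]
```

View pics/wrist6.png

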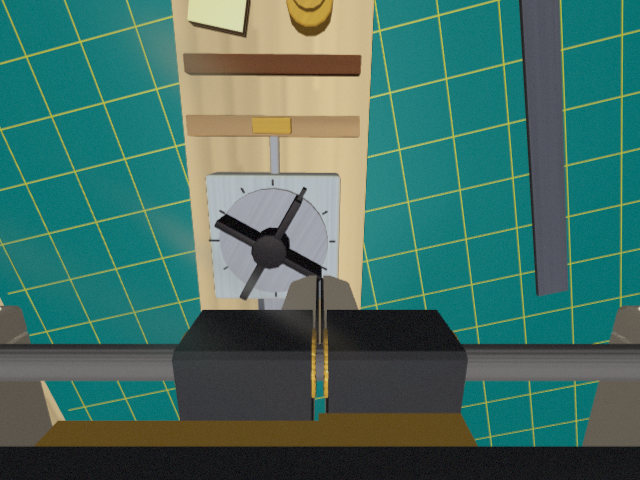

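Call:
drive_tool:
  plan:
    - [-1.0,3.3,0,0,0,0,0]
    - [-1.0,3.3,0,0,0,0,0]
    - [-1.0,3.3,0,0,0,0,0]
    - [-0.9,3.4,0,0,0,0,0]
    - [0,0,2,0,0,0,0]
    - [0,0,3,0,0,0,0]
    - [0,0,2,0,0,0,0]
    - [0,0,0,0,0,0,0]

```text
time_s: 10.75
eef_pos: [0.472, -0.1211, 0.1049]
tcp_rot: [0.993, -0.115, -0.002, -0.0]
wrist_force: [-0.2, 0.6, 1.2]
opening: 0.0002
```

```bash
python3 -c "
from bench import arm
from h import *
look(arm,7)"
```

```text
10.75 [ 0.472  -0.1211  0.1049] (array([  -1.8, -130. ]), 'yaw', np.float64(-13.2), 'tipz', np.float64(0.0909)) F [-0.2  0.6  1.2] op 0.0002
```

View pics/wrist7.png

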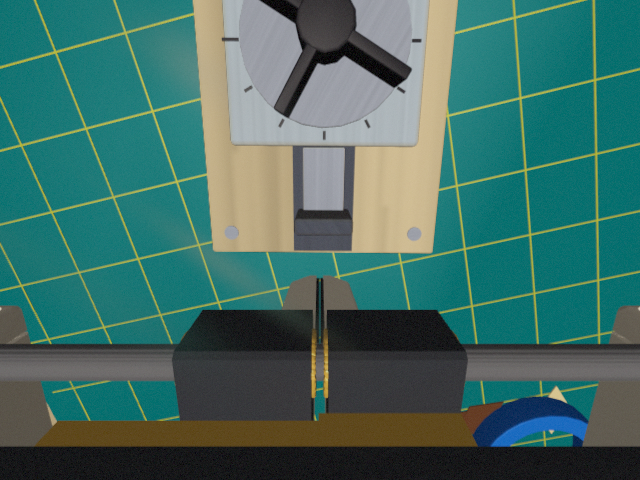

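View pics/scene7.png

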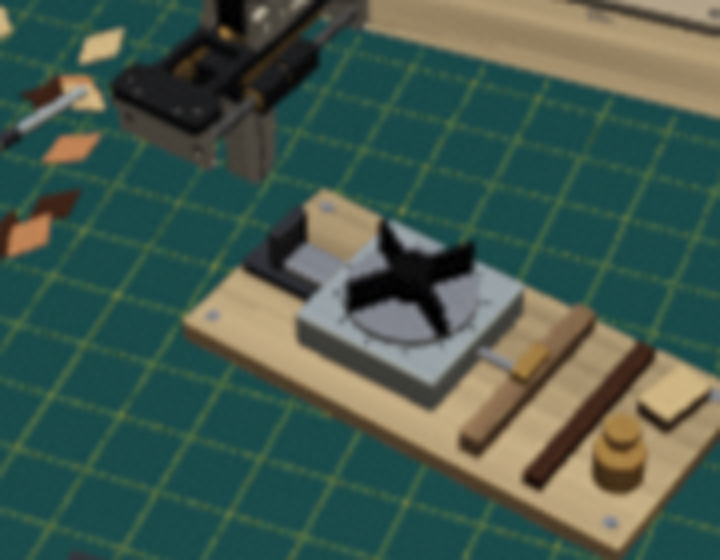

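View pics/side7.png

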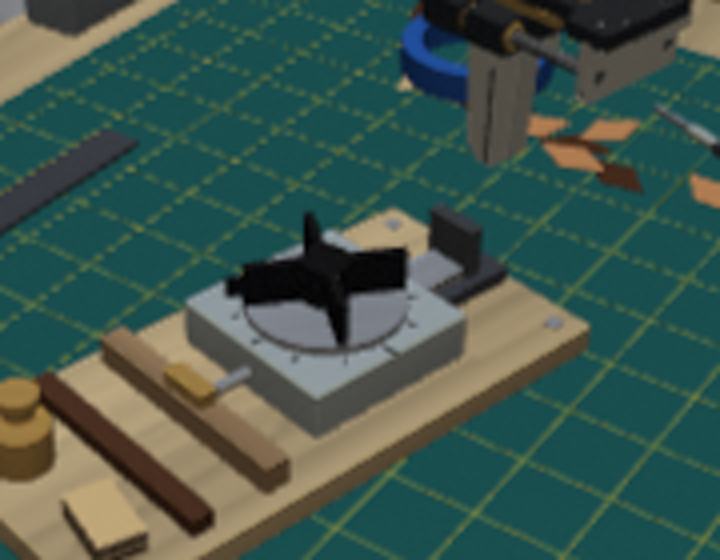

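Call:
drive_tool:
  plan:
    - [0.2,0,2,0,0,0,0]
    - [0,0,2,0,0,0,0]
    - [0,0,0.5,0,0,0,0]
    - [0,-0.6,0,0,0,0,0]
    - [0,-0.6,0,0,0,0,0]
    - [0,-0.6,0,0,0,0,0]
    - [0,-0.6,0,0,0,0,0]
    - [0,-0.6,0,0,0,0,0]
    - [0,-0.6,0,0,0,0,0]
    - [0,-0.5,0,0,0,0,0]
    - [0,0,0,0,0,0,0]
    - [0,0,0,0,0,0,0]

```text
time_s: 12.4
eef_pos: [0.4844, -0.0818, 0.0614]
tcp_rot: [0.993, -0.115, -0.0, -0.0]
wrist_force: [0.2, 0.2, 0.0]
opening: 0.0008
```

```bash
python3 -c "
from bench import arm
from h import *
look(arm,8)"
```

```text
12.4 [ 0.4844 -0.0818  0.0614] (array([  1.3, -89. ]), 'yaw', np.float64(-13.2), 'tipz', np.float64(0.0474)) F [0.2 0.2 0. ] op 0.0008
```

View pics/side8.png

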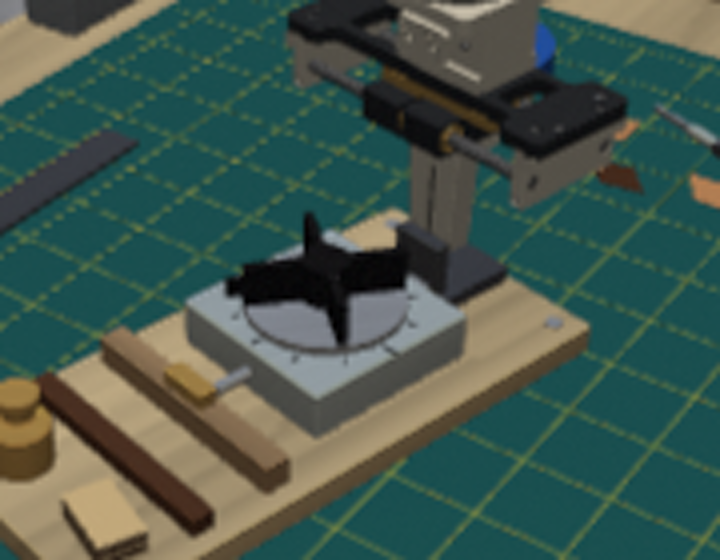

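View pics/wrist8.png

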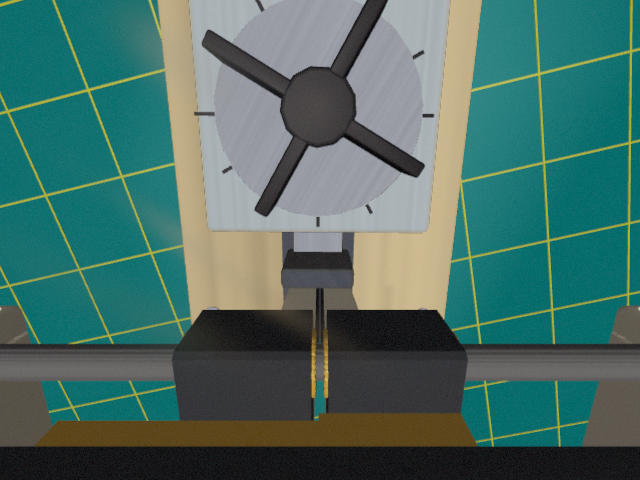

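Rest position is about -89 and home is about -85.5. I'll continue in small steps and watch the force.

Call:
drive_tool:
  plan:
    - [0,-0.15,0,0,0,0,0]
    - [0,-0.15,0,0,0,0,0]
    - [0,0,0,0,0,0,0]

```text
time_s: 12.92
eef_pos: [0.4848, -0.0811, 0.0616]
tcp_rot: [0.993, -0.115, -0.0, 0.002]
wrist_force: [-3.3, -11.1, 0.5]
opening: 0.0003
```

Call:
drive_tool:
  plan:
    - [0,-0.1,0,0,0,0,0]
    - [0,0,0,0,0,0,0]

```text
time_s: 13.18
eef_pos: [0.4849, -0.081, 0.0616]
tcp_rot: [0.993, -0.115, -0.001, 0.002]
wrist_force: [-4.1, -14.5, -0.2]
opening: 0.0006
```

Call:
drive_tool:
  plan:
    - [0,-0.1,0,0,0,0,0]
    - [0,0,0,0,0,0,0]

```text
time_s: 13.42
eef_pos: [0.4849, -0.0809, 0.0616]
tcp_rot: [0.993, -0.115, -0.001, 0.003]
wrist_force: [-6.2, -19.4, 0.0]
opening: 0.0006
```

Call:
drive_tool:
  plan:
    - [0,0.5,0,0,0,0,0]
    - [0,1,0,0,0,0,0]
    - [0,1,0,0,0,0,0]
    - [0,0,-3,0,0,0,0]
    - [0,0,-4,0,0,0,0]
    - [0,0,0,0,0,0,0]

```text
time_s: 14.18
eef_pos: [0.4827, -0.1027, 0.1355]
tcp_rot: [0.993, -0.115, 0.003, 0.001]
wrist_force: [0.5, -0.1, -0.1]
opening: 0.0008
```

```bash
python3 - <<'E'
from bench import arm
from h import *
look(arm,9)
s=arm.observe()
for n in('wrist','side','scene'):
    p=arm.camera(n)
    def P(x,y,z):
        c,q=np.cos(YAW),np.sin(YAW);return proj(p,[[D[0]+c*x-q*y,D[1]+q*x+c*y,z]],s)[0].round(1)
    r=arm.place_of(p,'lock_tab');print(n,[(x['xy'],round(x['conf'],2),atz(p,x['xy'],.0635,s).round(4)) for x in r[:2]])
    print('tab home / 4mm short / headstock edge',P(0,-.073,.0635),P(0,-.077,.0635),P(0,-.055,.048))
    print('ptr',[(x['xy'],x['conf']) for x in arm.place_of(p,'dial_pointer')[:1]],P(.0225,.039,.067))
E
```

```text
14.175 [ 0.4827 -0.1027  0.1355] (array([   4.4, -109.7]), 'yaw', np.float64(-13.2), 'tipz', np.float64(0.1215)) F [ 0.5 -0.1 -0.1] op 0.0008
wrist [([317.1, 206.8], 0.91, array([ 0.4855, -0.0652,  0.0635]))]
tab home / 4mm short / headstock edge [319.3 207.5] [319.3 213.6] [319.3 177.2]
ptr [([359.5, 3.1], 0.8)] [360.    8.1]
side [([370.2, 247.5], 0.54, array([ 0.4886, -0.081 ,  0.0635]))]
tab home / 4mm short / headstock edge [367.4 250.8] [368.6 250.1] [361.3 259.5]
ptr [([321.9, 263.3], 0.61)] [322.6 264.3]
scene [([309.8, 228.2], 0.41, array([ 0.4849, -0.0672,  0.0635]))]
tab home / 4mm short / headstock edge [309.9 228.8] [308.7 228.2] [315.5 235.7]
ptr [([340.1, 252.4], 0.93)] [340.4 250.1]
```

View pics/wrist9.png

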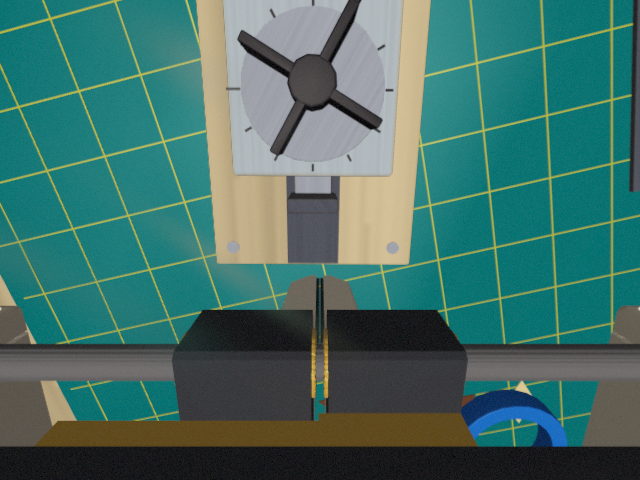

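View pics/side9.png

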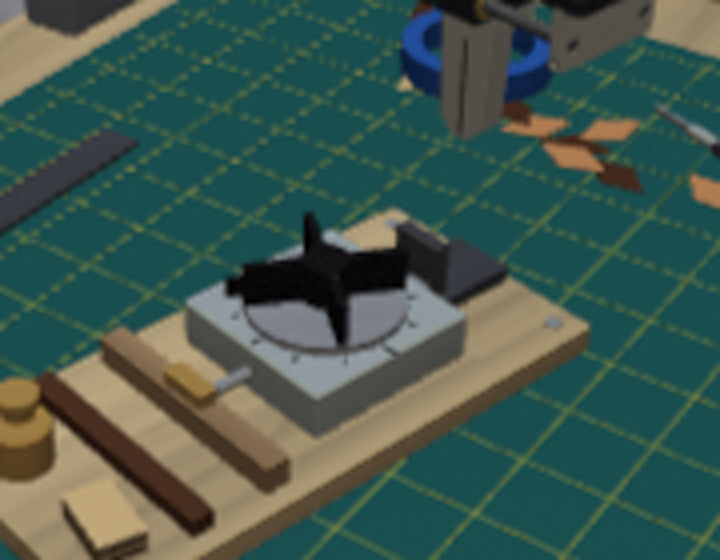

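```bash
python3 -c "
from bench import arm
print(arm.close_job())"
```

```text
the job is handed in; nothing more can be done
None
```

The job is handed in: the dial was pushed four clicks clockwise and the lock bolt pushed up to its stop, both with the closed fingertips. No verdict came back. It took about 14 s of the 54 s.

- **Dial:** In all three cameras the pointer sits within about 5 pixels of where the fourth stop should be, and over the fourth tick past the long one. It was still there after the bolt was pushed.
- **Lock bolt:** It stopped moving while the push rose to about 20 N. The wrist and scene cameras place the tab within a pixel of its home position. The side camera disagreed: its network reading (confidence 0.54) put the tab about 15 mm short. I put that down to network error, because that camera also read several millimetres further out than the wrist fit before the push. Its picture does show the tab moved in.
- **Stop position:** The tip stopped about 2–3 mm before the point I had worked out. I took that to be the finger being thicker than the 15 mm I assumed.
- **Forces and bystanders:** The highest wrist force in any reading was about 20 N. The loose items looked unmoved in the pictures, but I did not measure their positions. The arm was raised clear before handing in.

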